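# Nest the sieves on the shaker

## Robot

A 7-joint arm with a two-finger parallel gripper is mounted at the origin on a cart in front of the work surface, level with it; the furniture and walls round the work are solid. World frame = base frame: x ahead of the robot, y to its left, z up, the work surface at z = 0. Lengths are in m, angles in rad, forces in N, time in s.
With the tool pointing down it reaches from about 0.4 to 0.9 m from the base axis. Payload 5.6 kg.
Tool frame: the origin (TCP) lies midway between the tips of the shut fingers; the grasp point (between the pads) lies 19 mm behind it; z points along the fingers, y is the line along which they close (so a half turn about z gives the same grasp; the last joint's range is limited). The gripper opens to 92 mm and grips with 3 to 60 N. Pads are 20 mm wide; open, the fingers measure 128 mm over their backs; the gripper's body (75 mm by 189 mm) begins 69 mm behind the grasp point.
Start: joints at [1.166, 0.468, -0.012, 1.603, 0.006, 1.071, -0.056], TCP at [0.23, -0.608, 0.215] pointing down, gripper open.
Joint ranges: [-2.53, 2.53], [-0.31, 2.02], [-1.57, 1.55], [0.28, 2.44], [-1.29, 4.43], [0.15, 1.84], [-2.92, 2.92]. Speed limits (rad/s): [2.57, 2.57, 3.14, 3.14, 3.14, 3.14, 3.14].

## Interface

Orientations are given as a 3x3 rotation matrix whose columns are the frame's x, y, z axes.
In Python, from station import env, effector, solver, viewer, workorder, search_frame, tip_of gives the robot as it stands. Calls block until the motion is done:
- env.reach(position, orientation): joint-space move of the TCP to a pose.
- env.movel(position, frame=None, rate=0.15): straight line of the TCP; frame=None keeps the orientation; rate is the mean speed in m/s.
- env.goto_joints(angles): joint-space move.
- effector.release() and effector.grasp(squeeze=None): open the fingers fully, or close them until they stop; squeeze is the grip in N (None keeps the last).
- env.pause(seconds).
- solver.inverse_kinematics(position, orientation): joint angles nearest the present ones, or None.
- env.sense(): the state.
- viewer.read_camera(name): name is "side" or "top" or "wrist"; returns (picture, depth): 384x512x3 uint8, red, green, blue; 384x512 float32, m along the optical axis (not along the pixel's ray), 0 where there is no reading.
- viewer.camera_info(name): a dict with "intrinsics" (3x3 intrinsics, pixels), "eye" and "rotation" of the camera in the world; the wrist camera has in their place "T_tool_cam" (4x4, takes a point from camera to tool coordinates, whose origin is the TCP and whose axes are the flange's). Camera axes: x right, y up, looking along -z (the intrinsics and any distortion apply to the point x, -y, -z); pixel columns grow to the right and rows downward; lengths in m; the calibration is good to about 2 mm. A picture is of the moment at which its call begins: read the wrist's pose just before it. camera_info takes no time and is no camera call.
A pose or a line that the arm cannot do raises env.PlanningError and nothing moves.
- workorder.finish_job(): hands the job in; it is judged then, once.
Trained networks look in the newest picture that a camera, given by its name, has taken for a name from the list of things; names that differ only in an ending like _2 or _b are one class to them, and where a whole thing is asked for, a point or a joint stands for the part that bears it (a point fixed in the world has none). Each returns a list of dicts, best first, with "score" (0 to 1); they miss things now and then, are a little off and sometimes report something else, mostly with a low value. They report only what shows in the picture. A call takes as long as a camera call. They do not tell look-alikes from the thing itself.
- search_frame(camera, name): "at" ([x, y, z] in m, in world coordinates, good to about 4 mm: the middle of the surface that is visible of it).
- tip_of(camera, name): "at" ([x, y, z] in m, in world coordinates, good to about 4 mm: a listed point, or the origin of a listed thing).
The state is a dict: "t": time; "joint_positions": joint angles; "joint_velocities": joint speeds; "tau": joint torques, N m; "ee_pos": TCP position; "tcp_rot": TCP orientation; "wrist_force": force on the tool from outside, world axes, zero at the start; "moment": the same for the moment, N m; "gripper_width": finger opening in m; "grasp_force": force on a finger pad.
Only numpy, scipy, OpenCV 4.12 (cv2) and the standard library are available. Lean on these libraries where they do the work, as an engineer would, in place of code of your own. Each camera call takes 0.05 s, during which the arm holds its last target. There are 200 camera calls.

## Task

Build the sieve nest on the little shaker so that it is ready to grade beads: the finest sieve into the receiver pan first, then the medium one, then the coarsest, and the knobbed lid last on top. Seat each one fully home and level in the one below before the next goes on, set them down rather than dropping them, and leave the white jar with the red lid and the red pliers where they are.

Things in the scene. Friction and masses are not known exactly. Their poses are not given: they have to be found in the camera images.
- shaker: Bench sieve shaker, fixed: round grey base 116 mm across, 35 mm high, with a black control block reaching 75 mm from the axis on its -x side; on it a sprung plate 92 mm across with a brass receiver pan clamped on: 60 mm across, open mouth 56 mm wide, rim 76 mm above the bench. Origin: on the pan's axis at bench height, z up. All round parts here stand upright; their yaw does not matter
- sieve_fine: Finest sieve: wires under 2 mm apart, looks like a near-solid grey floor. Loose brass frame, 60 mm across, 34 mm high, 110 g; origin: centre of underside, z up. z 0-10 mm: skirt 52 mm across, tapered foot; z 10-34 mm: straight 60 mm wall (grip here), open mouth 56 mm wide. Skirt drops 10 mm into the mouth below (2 mm loose all round) till wall rests on rim; origin is then 66 mm above the shaker's
- sieve_medium: Medium sieve: wires 6 mm apart, a small grid. Loose brass frame, 60 mm across, 34 mm high, 110 g; origin: centre of underside, z up. z 0-10 mm: skirt 52 mm across, tapered foot; z 10-34 mm: straight 60 mm wall (grip here), open mouth 56 mm wide. Skirt drops 10 mm into the mouth below (2 mm loose all round) till wall rests on rim; origin is then 24 mm above the fine sieve's
- sieve_coarse: Coarsest sieve: thick wires 16 mm apart, bench shows through. Loose brass frame, 60 mm across, 34 mm high, 110 g; origin: centre of underside, z up. z 0-10 mm: skirt 52 mm across, tapered foot; z 10-34 mm: straight 60 mm wall (grip here), open mouth 56 mm wide. Skirt drops 10 mm into the mouth below (2 mm loose all round) till wall rests on rim; origin is then 24 mm above the medium sieve's
- sieve_lid: Loose brass lid with a knob, standing on its skirt: 60 mm across, 36 mm high, 120 g; origin: centre of underside, z up. z 0-10 mm: skirt 52 mm across, tapered foot, as on the sieves; z 10-17 mm: disc 60 mm across; above it, to z 36 mm, the round knob, 20 mm across: grip that. Seated in the coarse sieve, origin is 24 mm above the coarse sieve's
- flux_jar: small round white jar with a red lid, 41 mm across, 36 mm high, loose; origin at the centre of its underside. To be left alone. Behind it, at the back of the work area, stands a fixed black hot-air station, 145 mm high, its near face at about x = 0.69 and y = 0.12 to 0.22, a plug sticking out towards the robot: swing past it high
- pliers_red: red-handled pliers lying flat, 137 x 53 mm, 10 mm high, loose; origin at the centre of the underside, long axis along its y. To be left alone
Mind the look-alikes: they are no part of the job. What is shaped like the sieve_coarse but turquoise is not meant.

How it is judged:
On the way, in this order (a step that is already met when the one before it is completed fails the run):
1. the fine sieve sits in the receiver pan, let go (horizontal distance between sieve_fine and shaker below 0.005 m and z of sieve_fine in the frame of shaker between 0.062 and 0.069 m and angle between sieve_fine's own z axis and vertical below 0.06 rad and contact force between the fingers and sieve_fine below 0.05 N), for 0.2 s.
2. the medium sieve sits in the fine one, let go (horizontal distance between sieve_medium and sieve_fine below 0.005 m and z of sieve_medium in the frame of sieve_fine between 0.02 and 0.027 m and angle between sieve_medium's own z axis and vertical below 0.06 rad and contact force between the fingers and sieve_medium below 0.05 N), for 0.2 s.
3. the coarse sieve sits in the medium one, let go (horizontal distance between sieve_coarse and sieve_medium below 0.005 m and z of sieve_coarse in the frame of sieve_medium between 0.02 and 0.027 m and angle between sieve_coarse's own z axis and vertical below 0.06 rad and contact force between the fingers and sieve_coarse below 0.05 N), for 0.2 s.
4. the lid sits in the coarse sieve, let go (horizontal distance between sieve_lid and sieve_coarse below 0.005 m and z of sieve_lid in the frame of sieve_coarse between 0.02 and 0.027 m and angle between sieve_lid's own z axis and vertical below 0.06 rad and contact force between the fingers and sieve_lid below 0.05 N), for 0.2 s.
At the end, for the whole second after the job is handed in: From the bottom up the receiver pan on the shaker, fine sieve, medium sieve, coarse sieve and lid are nested: each seated within 3 mm of full depth, within 5 mm of the axis of the part below and level within 0.06 rad (3.4 degrees), all let go and at rest (all of step 1 and all of step 2 and all of step 3 and all of step 4 and linear speed of each of sieve_fine, sieve_medium, sieve_coarse, sieve_lid below 0.02 m/s); the robot touches nothing.
It fails at once if a sieve or the lid is dropped (moves faster than 0.5 m/s, a fall of about 13 mm, while the fingers do not hold it) ((contact force between the fingers and sieve_fine below 0.05 N and linear speed of sieve_fine above 0.5 m/s) or (contact force between the fingers and sieve_medium below 0.05 N and linear speed of sieve_medium above 0.5 m/s) or (contact force between the fingers and sieve_coarse below 0.05 N and linear speed of sieve_coarse above 0.5 m/s) or (contact force between the fingers and sieve_lid below 0.05 N and linear speed of sieve_lid above 0.5 m/s)).
It fails at once if the white jar or the red pliers are moved by more than 20 mm (distance of any of flux_jar, pliers_red from where it was at the start of the episode above 0.02 m).
It also fails if it takes over 106 s, if anything falls off the work surface, if the arm or the gripper's body presses on something with over 40 N, if the wrist force passes 120 N, or if a joint passes its speed limit or range.

## Working session

There is one attempt and no reset: what is moved stays moved. The work goes in short steps, each a Python script; the robot and the scene stay as the last script left them, time stands still between calls to the robot, and variables do not carry over. Pictures are saved under pics/ and viewed, at most 14 in all, crops included, and the job is handed in when it is done.

```bash
ls; mkdir -p pics; python3 - <<'E'
from station import env, effector, solver, viewer, workorder, search_frame, tip_of
import cv2,numpy as np
for c in ("top","side"):
    p,d=viewer.read_camera(c); cv2.imwrite(f"pics/{c}0.png",p[:,:,::-1]); np.save(f"pics/{c}0.npy",d)
    i=viewer.camera_info(c); print(c,i)
    for n in ("shaker","sieve_fine","sieve_medium","sieve_coarse","sieve_lid","flux_jar","pliers_red"):
        print(n,[(np.round(r["at"],3).tolist(),round(r["score"],2)) for r in tip_of(c,n)])
s=env.sense();print(s["t"],s["ee_pos"],s["tcp_rot"],s["gripper_width"])
print(viewer.camera_info("wrist"))
E
```

```text
pics
top {'intrinsics': array([[443.17199969,   0.        , 255.4358212 ],
       [  0.        , 443.17199969, 197.10920286],
       [  0.        ,   0.        ,   1.        ]]), 'eye': array([0.43552713, 0.02591455, 1.1328144 ]), 'rotation': array([[ 0.02382496,  0.9973407 , -0.06887601],
       [-0.9996427 ,  0.02293147, -0.0137342 ],
       [-0.01211825,  0.06917862,  0.99753068]])}
shaker [([0.603, 0.325, 0.001], 0.81)]
sieve_fine [([0.594, -0.27, -0.001], 0.93)]
sieve_medium [([0.604, 0.04, -0.0], 0.72)]
sieve_coarse [([0.45, 0.218, 0.003], 0.71), ([0.508, 0.118, -0.004], 0.52)]
sieve_lid [([0.451, -0.132, -0.0], 0.73)]
flux_jar [([0.59, 0.177, -0.002], 0.69)]
pliers_red [([0.447, 0.355, -0.001], 0.93)]
side {'intrinsics': array([[460.40419365,   0.        , 253.74088859],
       [  0.        , 460.40419365, 190.97443273],
       [  0.        ,   0.        ,   1.        ]]), 'eye': array([0.26725823, 1.063302  , 0.72513669]), 'rotation': array([[-0.97559475,  0.09700033, -0.19699193],
       [-0.21818949, -0.52901105,  0.82008576],
       [-0.02466232,  0.84305293,  0.53726485]]
[... 346 characters left out ...]
 [[ 9.35267062e-01  3.53942823e-01 -7.41980916e-08]
 [ 3.53942823e-01 -9.35267060e-01 -6.66997662e-05]
 [-2.36772986e-05  6.23558325e-05 -9.99999998e-01]] 0.09190719109708094
{'intrinsics': array([[327.84995382,   0.        , 251.76861077],
       [  0.        , 327.84995382, 194.9119829 ],
       [  0.        ,   0.        ,   1.        ]]), 'T_tool_cam': array([[ 2.27047137e-04,  9.65669759e-01,  2.59772719e-01,
         7.27662583e-02],
       [ 9.99999009e-01, -5.80213188e-04,  1.28284224e-03,
        -1.39643068e-03],
       [ 1.38952552e-03,  2.59772170e-01, -9.65668933e-01,
        -1.69748978e-01],
       [ 0.00000000e+00,  0.00000000e+00,  0.00000000e+00,
         1.00000000e+00]])}
```

View pics/top0.png

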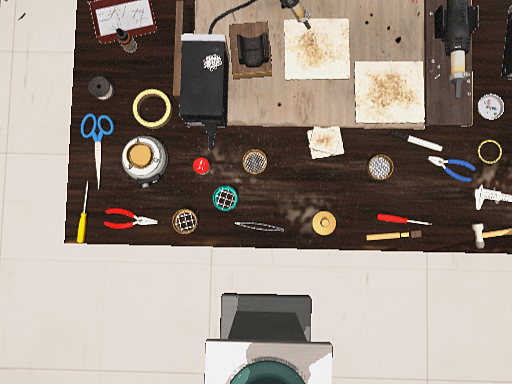

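View pics/side0.png

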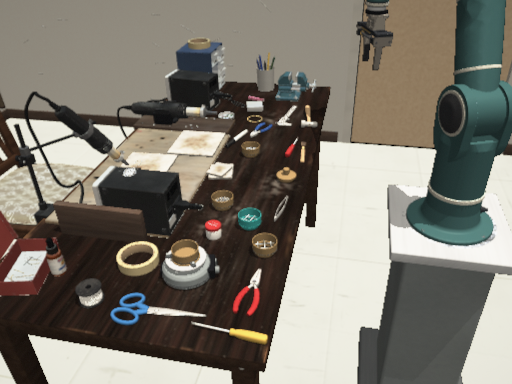

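```bash
cat > h.py <<'E'
import numpy as np, cv2
from scipy.optimize import least_squares
from station import env, effector, solver, viewer, workorder, search_frame, tip_of
def cloud(c):
    """picture and world points (HxWx3) of one camera"""
    i=viewer.camera_info(c)
    if c=="wrist":
        s=env.sense(); T=i["T_tool_cam"]; R=s["tcp_rot"]@T[:3,:3]; e=s["tcp_rot"]@T[:3,3]+s["ee_pos"]
    else: R,e=i["rotation"],i["eye"]
    p,d=viewer.read_camera(c); K=i["intrinsics"]
    v,u=np.mgrid[:d.shape[0],:d.shape[1]]
    q=np.stack([(u-K[0,2])/K[0,0]*d,-(v-K[1,2])/K[1,1]*d,-d],-1)@R.T+e
    q[d<=0]=np.nan
    return p,q
def rim(q,xy,z0,z1,r=.029,w=.045):
    """centre of a ring of mean radius r lying at heights z0..z1 near xy"""
    xy=np.array(xy,float)
    for k in range(3):
        m=(q[...,2]>z0)&(q[...,2]<z1)&(np.hypot(q[...,0]-xy[0],q[...,1]-xy[1])<w)
        P=q[m]
        if len(P)<10: return None
        f=least_squares(lambda c:np.hypot(P[:,0]-c[0],P[:,1]-c[1])-r,xy,loss="soft_l1",f_scale=.002)
        xy=f.x; w=.036
    return np.round(xy,4),len(P),np.round(np.median(P[:,2]),4),np.round(np.median(np.abs(f.fun)),4)
E
python3 - <<'E'
from h import *
p,q=cloud("top")
print(cv2.imwrite("pics/z.png",cv2.resize(np.hstack([p[140:180,235:275],p[147:187,360:400],p[200:240,165:205]]),None,fx=6,fy=6,interpolation=cv2.INTER_CUBIC)[:,:,::-1]))
for n,xy,a,b in (("fine",(.594,-.27),.026,.042),("med",(.604,.04),.026,.042),("coarse",(.45,.217),.026,.042),("turq",(.505,.118),.026,.042),("pan",(.605,.327),.068,.084)):
    print(n,rim(q,xy,a,b))
for n,xy,a,b,r in (("lid",(.45,-.132),.03,.042,.0),("jar",(.59,.177),.03,.042,0)):
    m=(q[...,2]>a)&(q[...,2]<b)&(np.hypot(q[...,0]-xy[0],q[...,1]-xy[1])<.03); P=q[m]; print(n,len(P),P.mean(0),(P.max(0)+P.min(0))/2)
p,q=cloud("side")
for n,xy,a,b in (("fine",(.594,-.27),.028,.042),("med",(.604,.04),.03,.042),("coarse",(.45,.217),.03,.042),("pan",(.605,.327),.072,.084)):
    print("side",n,rim(q,xy,a,b))
E
```

```text
True
fine (array([ 0.5938, -0.269 ]), 93, np.float64(0.0314), np.float64(0.0007))
med (array([0.601 , 0.0458]), 82, np.float64(0.032), np.float64(0.0006))
coarse (array([0.4469, 0.2163]), 89, np.float64(0.0318), np.float64(0.0006))
turq (array([0.507 , 0.1177]), 80, np.float64(0.0311), np.float64(0.0006))
pan (array([0.6046, 0.3265]), 101, np.float64(0.0733), np.float64(0.0006))
lid 53 [ 0.45200774 -0.13138258  0.03439261] [ 0.45245205 -0.13127152  0.0343783 ]
jar 212 [0.58729039 0.17977419 0.03482113] [0.58751474 0.17947888 0.03535359]
side fine (array([ 0.5966, -0.2702]), 55, np.float64(0.0314), np.float64(0.0014))
side med (array([0.6029, 0.0451]), 66, np.float64(0.0324), np.float64(0.001))
side coarse (array([0.4492, 0.2158]), 83, np.float64(0.0321), np.float64(0.0007))
side pan (array([0.6068, 0.326 ]), 101, np.float64(0.0743), np.float64(0.0008))
```

View pics/z.png

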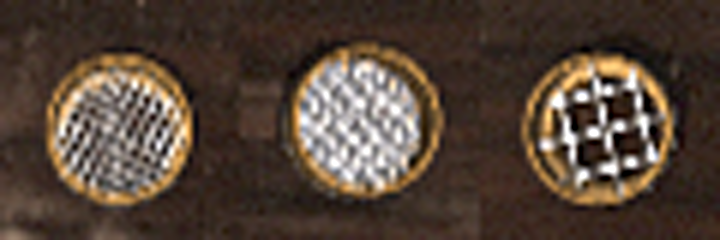

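```bash
cat >> h.py <<'E'
R=np.array([[0,1,0],[1,0,0],[0,0,-1.]])   # closes along world x, camera on the +y side
def look(xy,ztop,pic=None):
    """hover with the rim at ztop in the middle of the wrist picture and fit it"""
    env.reach([xy[0],xy[1],ztop+.10],R); env.pause(.2)
    p,q=cloud("wrist")
    if pic: cv2.imwrite(pic,p[:,:,::-1])
    return q,rim(q,xy,ztop-.006,ztop+.006)
E
python3 - <<'E'
from h import *
for p in ([.595,-.27,.012],[.602,.045,.012],[.449,.216,.012],[.452,-.131,.018],[.605,.326,.08],[.605,.326,.25],[.602,.045,.25]):
    j=solver.inverse_kinematics(p,R); print(None if j is None else np.round(j,2))
env.reach([.595,-.27,.25],R)
q,r=look((.595,-.27),.034,"pics/w1.png"); print(r, env.sense()["t"], env.sense()["ee_pos"])
E
```

```text
[ 0.59  0.75 -0.31  1.69  0.31  0.75  0.14]
[ 0.25  0.73 -0.51  1.81  0.51  0.73 -0.54]
[ 0.18  0.76 -0.89  2.05  0.88  0.77 -1.26]
[ 0.57  0.54 -0.43  2.13  0.42  0.55 -0.17]
[ 0.06  0.93 -0.98  1.55  0.83  1.12 -1.11]
[ 0.07  0.74 -1.03  1.42  0.64  1.34 -0.99]
[ 0.38  0.45 -0.68  1.65  0.31  1.15 -0.38]
(array([ 0.5941, -0.2675]), 716, np.float64(0.0327), np.float64(0.0006)) 3.4917 [ 0.59626205 -0.27058265  0.13628353]
```

View pics/w1.png

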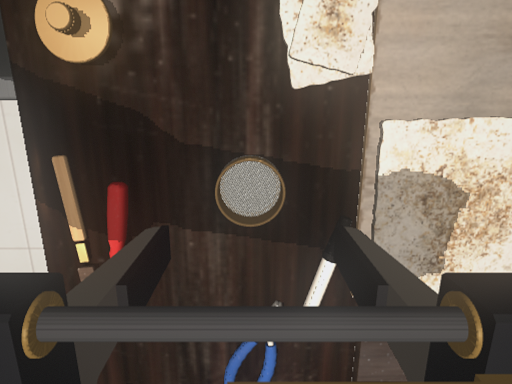

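```bash
python3 - <<'E'
from h import *
x,y=.5941,-.2675
env.movel([x,y,.10],R); env.movel([x,y,.012],R,.1); env.pause(.2); s=env.sense(); print(s["ee_pos"],s["t"])
effector.grasp(15); s=env.sense(); print(s["ee_pos"],s["gripper_width"],s["grasp_force"],s["t"])
effector.release(); env.movel([x,y,.134],R); env.pause(.2)
p,q=cloud("wrist"); s=env.sense(); print(s["ee_pos"],s["t"]); print(rim(q,(x,y),.028,.040))
E
```

```text
[ 0.59456016 -0.26771588  0.01276446] 5.1
[ 0.5941661  -0.26752089  0.01202412] 0.059962217135115424 15.000017574056983 5.6833
[ 0.59368298 -0.26728396  0.13302937] 7.5333
(array([ 0.593 , -0.2677]), 732, np.float64(0.0328), np.float64(0.0006))
```

```bash
python3 - <<'E'
from h import *
env.movel([.594,-.2675,.28],R,.3)
env.reach([.605,.326,.28],R)
q,r=look((.605,.326),.076,"pics/w2.png"); print(r,env.sense()["ee_pos"],env.sense()["t"])
env.pause(.4); p,q=cloud("wrist"); print(rim(q,(.605,.326),.07,.082),env.sense()["ee_pos"])
env.movel([.605,.326,.30],R,.3)
env.reach([.602,.045,.28],R)
q,r=look((.602,.045),.034,"pics/w3.png"); print(r,env.sense()["t"])
cv2.imwrite("pics/w23.png",np.hstack([cv2.resize(cv2.imread(f"pics/w{k}.png"),(400,300)) for k in (2,3)]))
E
```

```text
(array([0.6055, 0.3291]), 716, np.float64(0.0748), np.float64(0.0006)) [0.60603499 0.32673554 0.17841603] 11.0417
(array([0.6054, 0.3291]), 721, np.float64(0.0748), np.float64(0.0006)) [0.60498156 0.32600458 0.17599388]
(array([0.6014, 0.0479]), 717, np.float64(0.0328), np.float64(0.0006)) 14.0333
```

View pics/w23.png

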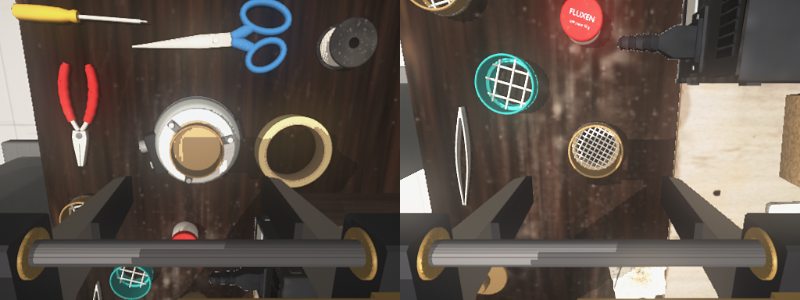

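```bash
cat >> h.py <<'E'
BX=.0012      # wrist camera reads x this much too small
PAN=np.array([.6054+BX,.3291])
def pick(x,y,z=.012,squeeze=15):
    env.reach([x,y,.12],R); env.movel([x,y,z],R,.1); env.pause(.3)
    effector.grasp(squeeze); s=env.sense(); print("grip",s["ee_pos"],s["gripper_width"],s["grasp_force"],s["t"])
    env.movel([x,y,.30],R,.25)
def place(z,xy=PAN,dz=.012):
    """z: seated origin height of the thing, dz: TCP above its origin"""
    env.reach([*xy,max(.30,z+.06)],R); env.movel([*xy,z+dz+.022],R,.15); env.pause(.4)
    f0=env.sense()["wrist_force"]
    for h in (.012,.008,.006,.004,.002,.001,0,-.001):
        env.movel([*xy,z+dz+h],R,.03); env.pause(.15); s=env.sense(); f=s["wrist_force"]-f0
        print("h",h,np.round(s["ee_pos"],4),np.round(f,1))
        if f[2]>6 or np.hypot(*f[:2])>8: break
    print(s["t"]); return s
def letgo(xy=PAN):
    p=env.sense()["ee_pos"]; effector.release(); env.movel([*xy,p[2]+.10],R,.2)
E
python3 - <<'E'
from h import *
env.movel([.602,.045,.28],R,.3); env.reach([.5942,-.2677,.28],R)
pick(.5942,-.2677)
place(.066)
E
```

```text
grip [ 0.59419465 -0.26768603  0.01198866] 0.05991429498125074 14.999976146500558 18.6583
h 0.012 [0.6066 0.3292 0.0901] [0.1 0.1 1.9]
h 0.008 [0.6066 0.3291 0.086 ] [ 0.4 -0.3  1.6]
h 0.006 [0.6066 0.3292 0.084 ] [-0.   0.3  0.8]
h 0.004 [0.6066 0.3291 0.082 ] [1.7 0.7 1.1]
h 0.002 [0.6066 0.3291 0.08  ] [0.9 0.2 1.8]
h 0.001 [0.6066 0.3291 0.079 ] [0.9 1.  1. ]
h 0 [0.6066 0.3291 0.078 ] [-0.8 -0.1  2.2]
h -0.001 [0.6066 0.3292 0.078 ] [-1.6 -1.   7.9]
27.45
```

```bash
python3 - <<'E'
from h import *
letgo(); env.movel([PAN[0],PAN[1],.20],R,.2); env.pause(.3)
p,q=cloud("wrist"); print(rim(q,PAN,.09,.106),env.sense()["ee_pos"],env.sense()["t"])
env.movel([*PAN,.28],R,.3); env.reach([.6026,.0479,.28],R)
q,r=look((.6026,.0479),.034); env.pause(.3); p,q=cloud("wrist"); r=rim(q,(.6026,.0479),.028,.04); print(r,env.sense()["ee_pos"],env.sense()["t"])
pick(r[0][0]+BX,r[0][1])
E
```

```text
(array([0.6055, 0.3292]), 893, np.float64(0.0984), np.float64(0.0006)) [0.6063781  0.328911   0.19923197] 29.35
(array([0.6014, 0.0479]), 730, np.float64(0.0326), np.float64(0.0006)) [0.60263968 0.04774265 0.13411816] 32.0833
grip [0.6025981  0.0478924  0.01200089] 0.05993825788073259 15.000051849056035 34.4417
```

Fine sieve is seated (rim at 98.4 mm by the wrist camera, centred to 0.1 mm). Next the medium one, then the pick of the coarse.

```bash
python3 - <<'E'
from h import *
s=place(.090)
if abs(s["ee_pos"][2]-.102)<.0025:
    letgo(); env.movel([*PAN,.224],R,.2); env.pause(.3)
    p,q=cloud("wrist"); print(rim(q,PAN,.114,.13),env.sense()["t"])
    env.movel([*PAN,.30],R,.3); env.reach([.449,.217,.25],R)
    look((.449,.217),.034,"pics/w4.png"); env.pause(.3); p,q=cloud("wrist"); print(rim(q,(.449,.217),.028,.04),env.sense()["ee_pos"],env.sense()["t"])
E
```

```text
h 0.012 [0.6067 0.3292 0.1142] [-0.3  1.5 -0.6]
h 0.008 [0.6066 0.3291 0.11  ] [-0.   0.   0.7]
h 0.006 [0.6066 0.3291 0.108 ] [0.  1.1 0.3]
h 0.004 [0.6066 0.3291 0.106 ] [-0.4  0.5  0.2]
h 0.002 [0.6066 0.3291 0.104 ] [-0.3  1.2  0.5]
h 0.001 [0.6066 0.3291 0.103 ] [-1.   0.2 -0.1]
h 0 [0.6066 0.3292 0.102 ] [-0.7  0.7  0.6]
h -0.001 [0.6067 0.3292 0.1019] [-1.5 -1.4  7.5]
42.0167
(array([0.6055, 0.3293]), 887, np.float64(0.1225), np.float64(0.0005)) 43.9083
(array([0.4472, 0.219 ]), 736, np.float64(0.0327), np.float64(0.0006)) [0.44912808 0.21687472 0.13418552] 46.2583
```

View pics/w4.png

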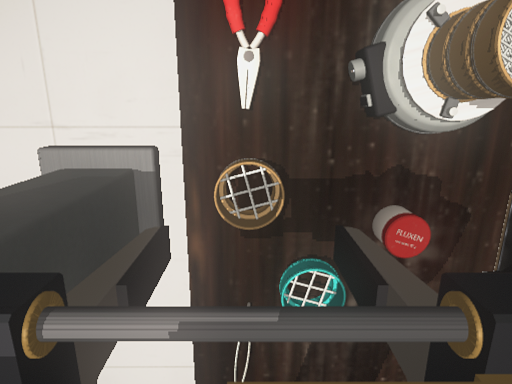

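```bash
python3 - <<'E'
from h import *
pick(.4472+BX,.219)
s=place(.114)
if abs(s["ee_pos"][2]-.126)<.0025:
    letgo(); env.movel([*PAN,.248],R,.2); env.pause(.3)
    p,q=cloud("wrist"); print(rim(q,PAN,.138,.154),env.sense()["t"])
    env.movel([*PAN,.30],R,.3); env.reach([.452,-.131,.25],R)
    look((.452,-.131),.034,"pics/w5.png"); env.pause(.3); p,q=cloud("wrist")
    print(env.sense()["ee_pos"],env.sense()["t"])
    for a,b,r in ((.031,.041,.0),(.010,.021,.0)):
        m=(q[...,2]>a)&(q[...,2]<b)&(np.hypot(q[...,0]-.452,q[...,1]+.131)<.045); P=q[m]
        c,rad=cv2.minEnclosingCircle((P[:,:2]*1000).astype(np.float32)); print(c,rad,P.mean(0),len(P))
E
```

```text
grip [0.4483852  0.2189827  0.01198952] 0.06052924954237113 14.999991173681337 48.6167
h 0.012 [0.6067 0.3292 0.1381] [-0.   0.2 -0.4]
h 0.008 [0.6066 0.3291 0.134 ] [-0.7  0.6 -1.2]
h 0.006 [0.6066 0.3291 0.132 ] [ 0.8  0.1 -1. ]
h 0.004 [0.6066 0.3291 0.13  ] [ 0.7 -0.4 -1.3]
h 0.002 [0.6066 0.3291 0.128 ] [-0.8  0.1 -0.5]
h 0.001 [0.6066 0.3291 0.127 ] [0.2 0.5 0.3]
h 0 [0.6067 0.3292 0.1261] [-0.1 -0.2  1.1]
h -0.001 [0.6067 0.3292 0.126 ] [-1.9 -1.4  6.3]
55.7417
(array([0.6055, 0.3293]), 886, np.float64(0.1464), np.float64(0.0006)) 57.6333
[ 0.45201572 -0.131173    0.1341373 ] 60.8667
(451.4541931152344, -130.1370391845703) 10.567790985107422 [ 0.45139196 -0.12951182  0.03500524] 444
(451.4613342285156, -130.4528045654297) 30.24433708190918 [ 0.45142911 -0.12830138  0.0160355 ] 2821
```

```bash
python3 - <<'E'
from h import *
pick(.4515+BX,-.1298,z=.019)
s=place(.138,dz=.019)
if abs(s["ee_pos"][2]-.157)<.0025:
    letgo(); env.movel([*PAN,.272],R,.2); env.pause(.3)
    p,q=cloud("wrist"); cv2.imwrite("pics/w6.png",p[:,:,::-1])
    for a,b in ((.165,.18),(.147,.162)):
        m=(q[...,2]>a)&(q[...,2]<b)&(np.hypot(q[...,0]-.6055,q[...,1]-.329)<.045); P=q[m]
        c,rad=cv2.minEnclosingCircle((P[:,:2]*1000).astype(np.float32)); print(c,rad,np.median(P,0),np.ptp(P,0)[2],len(P))
    p,q=cloud("side"); cv2.imwrite("pics/s6.png",cv2.resize(p[180:320,120:280],None,fx=3,fy=3)[:,:,::-1])
    print(env.sense()["t"])
E
```

```text
grip [ 0.45269171 -0.12977998  0.01898993] 0.01954800629362261 15.000000447034836 63.6667
h 0.012 [0.6067 0.3292 0.1691] [ 0.2 -0.9 -0.2]
h 0.008 [0.6066 0.3291 0.165 ] [-0.1 -0.6  0.1]
h 0.006 [0.6066 0.3291 0.163 ] [ 0.4 -0.7 -0.1]
h 0.004 [0.6066 0.3291 0.161 ] [-0.5 -0.6 -0.4]
h 0.002 [0.6066 0.3291 0.159 ] [ 0.3 -1.4  0.4]
h 0.001 [0.6066 0.3291 0.158 ] [-0.7 -0.3 -0.8]
h 0 [0.6067 0.3292 0.1571] [-0.1  0.1  0.4]
h -0.001 [0.6068 0.3293 0.157 ] [-1.1 -1.8  6.4]
71.5333
(605.4910888671875, 328.652099609375) 10.66685962677002 [0.60571644 0.32982757 0.17306242] 0.010462409601480926 472
(605.9701538085938, 328.65496826171875) 30.405454635620117 [0.60569014 0.33284863 0.15401072] 0.014818658221542214 2863
73.975
```

View pics/s6.png

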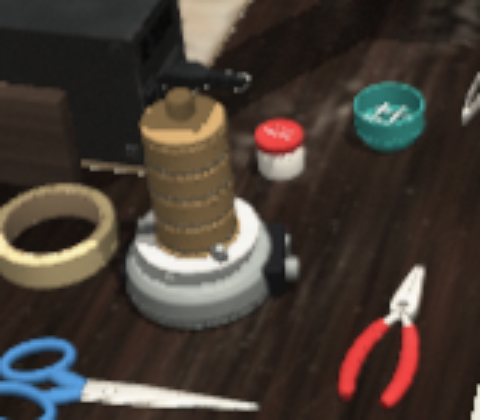

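The picture shows the full nest standing straight on the shaker (crop around 185,180) with the lid on top. The jar (280,148) and pliers (390,340) are undisturbed.

```bash
python3 -c "
from h import *
print(workorder.finish_job())"
```

```text
the job is handed in; nothing more can be done
None
```

The job is handed in at about 74 s: fine, medium and coarse sieves and then the lid are stacked on the shaker pan, each seated within about 1 mm of full depth by gripper height, and the jar and pliers look undisturbed; the hand-in call gave no verdict.

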